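Shut and lock the dessert carrier's access panel

ROBOT

A 6-joint arm with a two-finger parallel gripper is mounted at the origin on the work surface. World frame = base frame: x ahead of the robot, y to its left, z up, the work surface at z = 0. Lengths are in m, angles in rad, forces in N, time in s.
With the tool pointing down it reaches from about 0.3 to 0.875 m from the base axis. Payload 6.4 kg.
Tool frame: the origin (TCP) lies midway between the tips of the shut fingers; the grasp point (between the pads) lies 19 mm behind it (grasp_offset is the distance from the TCP to the grasp point, in m); z points along the fingers, y is the line along which they close (so a half turn about z gives the same grasp; the last joint's range is limited). The gripper opens to 85 mm and grips with 20 to 120 N. Pads are 22 mm wide; open, the fingers measure 114 mm over their backs; the gripper's body (76 mm by 85 mm) begins 54 mm behind the grasp point. The pads swing forward as they close: fully open they stand 13 mm farther back than shut.
Start: joints at [1.043, 0.181, 1.607, -0, 1.354, -0.206], TCP at [0.182, 0.546, 0.231] pointing down, gripper open.
Joint ranges: [-2.99, 2.99], [-0.89, 2.07], [0.3, 2.58], [-1.14, 4.28], [0, 2.63], [-3.12, 3.12]. Speed limits (rad/s): [2.57, 2.57, 3.01, 3.14, 3.14, 3.14].

INTERFACE

Orientations are given as a unit quaternion [w, x, y, z].
In Python, from bench import * gives the robot as it stands. The module is installed in compiled form; this text tells all that it offers.
- The arm moves only by the tool servo_tool, never from a script. Its argument "commands" is text: rows parted by semicolons, each of 7 numbers parted by spaces: the turn, a rotation vector about the tool's x, y, z in rad, then the shift along the tool's x, y, z in mm, then the opening, from 0 (shut) to 1 (fully open). In form: wx wy wz dx dy dz claw; .... A call has 1 to 5 rows; each row shifts and turns the commanded pose from where the row before left it, along the tool's axes as they then stand; what a row does not reach is not made up. A row lasts 1/8 s, in which the tool goes at most 62.5 mm and 10.7 degrees, less where a joint would pass 70% of its speed; a pose out of reach is approached as far as the arm can. A call with a gripper value outside its range is refused whole. The fingers move at their own pace and stop on an object; the grip force is fixed at half the most. Time passes only in rows, so rows that do not move let the fingers close. It gives the time, the measured TCP pose, the force, the opening and the grip force at its end, in the units of the state.
- get_obs(): the state, without advancing time (a new reading comes with each control period).
- camera(name): name is "scene" or "top" or "wrist"; returns the picture (420x560x3 uint8, blue, green, red); there is no depth.
- calibration(name): a dict with "fx", "fy", "cx", "cy" (pixels), "R" (3x3) and "t" (3): a world point X has camera coordinates R X + t. Camera axes: x right, y down, z forward; pixel columns grow to the right and rows downward; lengths in m; the calibration is good to about 2 mm. A picture is of the moment at which its call begins: read the wrist's pose just before it. calibration takes no time and is no camera call; for the wrist camera it gives the pose at the moment of the call.
- hand_in(): hands the job in; it is judged then, once.
The state is a dict: "time_s": time; "q": joint angles; "dq": joint speeds; "joint_efforts": joint torques, N m; "eef_pos": TCP position; "eef_rot": TCP orientation; "wrist_force": force on the tool from outside, world axes, zero at the start; "torque": the same for the moment, N m; "opening": opening from 0.0 (shut) to 1.0 (fully open); "grasp_force": force on a finger pad.
Only numpy, scipy, OpenCV 4.12 (cv2) and the standard library are available. Lean on these libraries where they do the work, as an engineer would, in place of code of your own. Each camera call takes 0.05 s, during which the arm holds its last target. There are 200 camera calls.

TASK

Push the raised access panel of the blue dessert carrier down with your fingertips until it is fully closed; then set the fingertips in the slot of its round fastener and turn it a quarter turn clockwise, as far as it goes, so that the panel is locked. Grasp and lift nothing, leave the pot on the carrier's deck and the other tableware where they are, and finish clear of everything.

Things in the scene. Friction and masses are not known exactly. Their poses are not given: they have to be found in the camera images.
- carrier: Fixed blue carrier, 280 (x) by 400 (y) mm. Origin: centre of its underside on the table; z up, -x is its front, facing the robot. The grey panel covers y = -90 to +170 mm. The blue deck, y = -90 to -200, top 138 mm above the table, carries a pot. Black carry handles stick out 24 mm at its +y and -y sides, 74 to 96 mm up.
- panel (a joint): Opening of the grey access panel, rad: 0 = fully shut (hard stop), grows as its front edge rises; starts at 0.2 to 0.5. The panel is 253 mm from hinge to front edge, 262 mm wide, 18 mm thick. The hinge is stiff: the panel stays where it is left; under 5 N down near its front edge shuts it.
- panel_hinge (a point): Middle of the panel's hinge line (its y axis), at the panel's rear edge, 120 mm above the table; at x = 115, y = 40 mm in the carrier's frame. The frame turns with the panel: -x runs to the front edge, z is normal to it; shut, its axes are the carrier's. The top face is at z = 18 mm, the fastener's axis at x = -180, y = 0.
- panel_push (a point): A clear spot on the panel's top face for pushing, 205 mm in front of the hinge line, 90 mm to the +y side of the panel's middle; axes as panel_hinge. With the panel shut it lies at x = -90, y = 130 mm in the carrier's frame, 138 mm above the table.
- cam (a joint): Turn of the fastener, rad: 0 = unlocked, grows clockwise seen from above to 1.571 = locked (hard stop). Starts at 0 to 0.4. It stays where it is left (friction 0.12 N m) and needs no downward push. Its tongue, under the panel, swings below a keeper on the carrier; if the panel is not fully shut, it strikes the keeper.
- slot (a point): Centre of the orange floor of the fastener's slot, on its turning axis; the frame turns with it. The slot, closed at both ends, is 66 mm long (x), 30 mm wide (y), 18 mm deep; its floor is 142 mm above the table when the panel is shut. Shut tips under 30 mm corner to corner spin freely at its centre: part them along the slot, or push a wall near one end round in an arc, overturning by the play.
- cam_top (a point): Centre of the fastener's top, on its axis, 18 mm above the slot's floor; axes as slot. The fastener is a black disc, 92 mm across, 22 mm high above the panel's top face. A white mark on its rim lies towards +x: it points to the red dot (panel -y) at 0 and to the green dot at the panel's front (panel -x) when locked.
- pot_mid (a point): White ceramic pot, 64 mm across, 60 mm high, loose on the carrier's deck; point half-way up.
- bowl_mid (a point): Clear glass bowl, 150 mm across, 70 mm high, loose on the table to the robot's left; point half-way up.
- carton_mid (a point): White and blue drink carton, 70 by 70 mm, 195 mm high, loose, to the right; point 85 mm up.
- napkins_mid (a point): Green napkin stack, 160 by 160 mm, 20 mm high, loose, to the right; its centre.
- jar_mid (a point): Amber glass jar, 70 mm across, 100 mm high, loose, to the left; point half-way up.
- mug_mid (a point): Blue mug, 80 mm across, 90 mm high, loose, to the left beyond the bowl; point half-way up.
- spoon_grip (a point): Handle of a serving spoon lying loose on the table to the left.

How it is judged:
By the outcome, as a careful person would: the job done as asked, in the order asked, and still so for the second after the job is handed in, with the robot touching nothing.
It also fails if it takes over 54 s, if anything falls off the work surface, if the arm or the gripper's body presses on something with over 40 N, if the wrist force passes 120 N, or if a joint passes its speed limit or range.

## Working session

There is one attempt and no reset: what is moved stays moved. The work goes in short steps, Python scripts to look and compute and a tool call to move; the robot and the scene stay as the last step left them, time stands still between calls to the robot, and variables do not carry over. Pictures are saved under pics/ and viewed, at most 10 in all, crops included, and the job is handed in when it is done.

Besides the shell and the picture viewer there is one more tool, called after "Call:" by a JSON object that holds its "fn" and its "kwargs", one argument or row to a line. servo_tool: Moves the arm, as the interface text tells. Its arguments: {"type":"object","properties":{"commands":{"type":"string"}},"required":["commands"]}

```bash
mkdir -p pics
python3 - <<'E'
from bench import *
import cv2
for n in("scene","top"):
    cv2.imwrite(f"pics/{n}1.png",camera(n)); c=calibration(n); print(n,c)
o=get_obs();print(o)
E
```

```text
scene {'fx': 468.6392638994447, 'fy': 468.6392638994447, 'cx': 275.0874090028183, 'cy': 205.42064720397954, 'R': array([[-0.65972288,  0.75150838,  0.00093668],
       [ 0.48077164,  0.42300989, -0.76806332],
       [-0.57760224, -0.50625862, -0.64037322]]), 't': array([ 0.32910225, -0.18396407,  1.85134729])}
top {'fx': 407.42133148251986, 'fy': 407.42133148251986, 'cx': 279.62071929974445, 'cy': 213.55426073759716, 'R': array([[-0.0522513 , -0.9986191 , -0.00545018],
       [-0.97591371,  0.05221929, -0.21181495],
       [ 0.21180705, -0.0057487 , -0.97729459]]), 't': array([0.0593494 , 0.53747728, 1.64287041])}
{'time_s': 0.1, 'q': array([ 1.04270730e+00,  1.81452853e-01,  1.60792838e+00,  2.25189142e-05,
        1.35379892e+00, -2.06312019e-01]), 'dq': array([-3.19191078e-04, -1.69843473e-03, -2.73401766e-03,  6.32177005e-05,
        3.26620705e-03,  7.75242865e-04]), 'joint_efforts': array([ 7.76214329e-04, -4.45882595e+01, -3.52234840e+01, -1.24328153e-04,
        4.19073767e-03, -1.11380464e-05]), 'eef_pos': array([0.18156929, 0.54504928, 0.23047221]), 'eef_rot': array([-2.95220905e-04,  1.60197651e-01,  9.87084638e-01, -7.36891059e-04]), 'wrist_force': array([-0.84064922,  0.36125484,  0.24143099]), 'torque': array([-0.03407228, -0.01603862, -0.00523665]), 'grasp_force': 0.0, 'opening': 1.0027963595813885}
```

View pics/scene1.png

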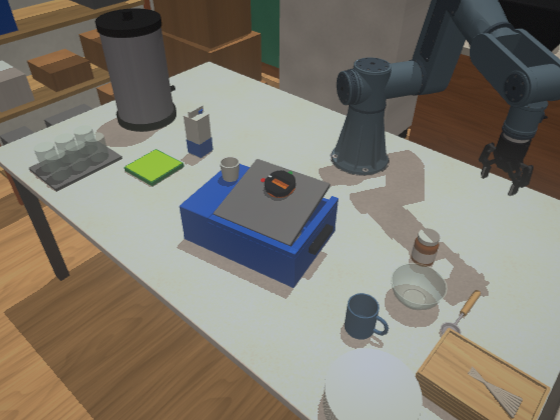

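View pics/top1.png

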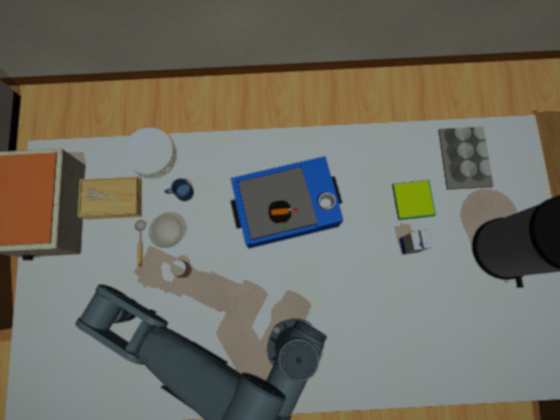

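The scene view shows the carrier around (260,220) with the panel raised. In the top view, the carrier spans about (232–345, 157–247) with the fastener at about (280,211). I'll enlarge both.

Run:
```python
import cv2
a=cv2.imread("pics/top1.png")[145:260,220:360]; b=cv2.imread("pics/scene1.png")[145:290,170:350]
cv2.imwrite("pics/topc.png",cv2.resize(a,None,fx=5,fy=5,interpolation=cv2.INTER_CUBIC))
cv2.imwrite("pics/scenec.png",cv2.resize(b,None,fx=4,fy=4,interpolation=cv2.INTER_CUBIC))
```

```text
(no output)
```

View pics/topc.png

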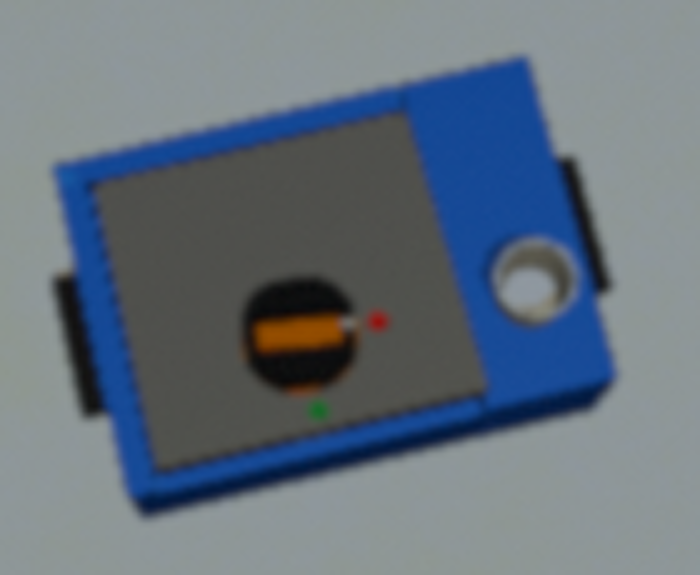

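View pics/scenec.png

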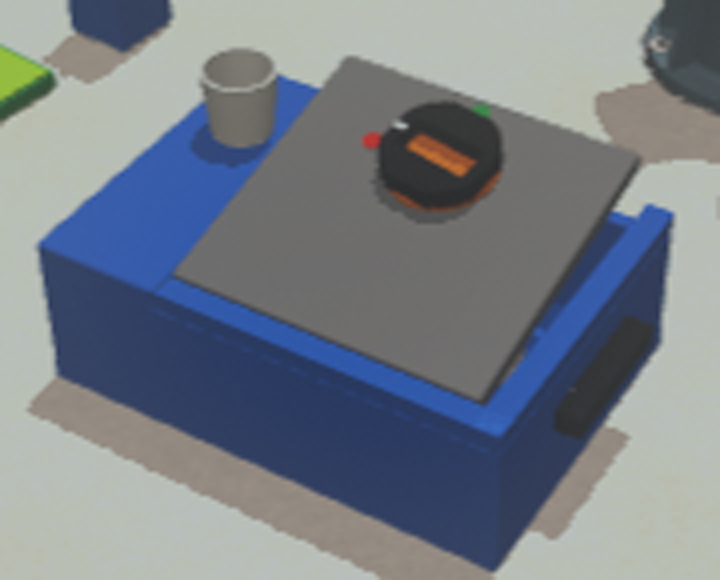

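```bash
cat > geo.py <<'E'
import numpy as np
from bench import *
from scipy.spatial.transform import Rotation as Rn
def proj(c,X):
    p=np.asarray(X)@c["R"].T+c["t"]; return np.c_[c["fx"]*p[:,0]/p[:,2]+c["cx"],c["fy"]*p[:,1]/p[:,2]+c["cy"]]
def model(p,car,pan):
    x,y,w,th=p
    car=np.array(car,float).reshape(-1,3)/1e3; pan=np.array(pan,float).reshape(-1,3)/1e3
    # opening raises -x edge: rotation about y by +th
    P=Rn.from_euler("y",th).apply(pan)+[.115,.04,.12] if len(pan) else pan
    return Rn.from_euler("z",w).apply(np.r_[car,P])+[x,y,0]
E
python3 - <<'E'
from geo import *
from scipy.optimize import least_squares
car=[(140,200,138),(140,-200,138),(-140,-200,138),(-140,200,138)]
pan=[(0,131,18),(0,-131,18),(-253,-131,18),(-253,131,18),(-180,0,22)]
T=np.array([(55,166),(528,57),(613,380),(140,497),(90,185),(408,110),(487,390),(155,470),(300,333)])/5+[220,145]-.4
car2=[(140,200,138),(140,-200,138),(-140,200,138),(140,200,0),(140,-200,0)]
S=np.array([(500,437),(40,245),(672,212),(495,570),(58,375),(485,400),(175,275),(350,57),(640,157),(441,156)])/4+[170,145]-.4
ct,cs=calibration("top"),calibration("scene")
f=lambda p:np.r_[proj(ct,model(p,car,pan))-T,proj(cs,model(p,car2,[pan[i] for i in(0,1,2,3,4)]))-S].ravel()
r=least_squares(f,[.5,0,.1,.3],loss="soft_l1")
print(r.x,np.sqrt(np.diag(np.linalg.inv(r.jac.T@r.jac)))); print(f(r.x).reshape(-1,2).round(1))
p=r.x
# cam angle
M=[np.array((347,323))/5+[220,145]-.4,np.array((400,126))/4+[170,145]-.4]
g=lambda c:model(p,[],[(-180-42*np.sin(c),-42*np.cos(c),40)])
for cc,m in((ct,M[0]),(cs,M[1])):
    print([ (round(c,2),(proj(cc,g(c))[0]-m).round(1)) for c in np.arange(-.1,.6,.1)])
p0=np.r_[p[:3],0]
print("push open/shut",model(p,[],[(-205,90,18)]),model(p0,[],[(-205,90,18)]),"slot shut",model(p0,[],[(-180,0,22)]),"pot~",model(p0,[(-20,-150,168)],[]))
E
```

```text
[0.57674227 0.00319785 0.18814375 0.20990506] [0.00118656 0.00108277 0.00535189 0.01358215]
[[-0.9  1.1]
 [-0.1  0.4]
 [ 1.4  1. ]
 [-2.7  1.6]
 [ 0.2  0.5]
 [-0.6  0.7]
 [ 0.3  0.2]
 [-0.1  0.4]
 [-0.1  2.3]
 [ 0.   0.4]
 [-1.4 -0.2]
 [ 0.7  0.2]
 [-0.1  0.8]
 [-0.2  0.4]
 [-1.8  1. ]
 [-1.7  0.5]
 [-1.2 -0.5]
 [-0.2 -0.6]
 [-0.1  1.8]]
[(np.float64(-0.1), array([ 0.6, -1.1])), (np.float64(0.0), array([ 0.9, -0.2])), (np.float64(0.1), array([1.1, 0.8])), (np.float64(0.2), array([1.2, 1.8])), (np.float64(0.3), array([1.2, 2.8])), (np.float64(0.4), array([1.1, 3.8])), (np.float64(0.5), array([0.9, 4.8]))]
[(np.float64(-0.1), array([-3.,  2.])), (np.float64(0.0), array([-2.3,  1. ])), (np.float64(0.1), array([-1.6,  0.1])), (np.float64(0.2), array([-0.7, -0.7])), (np.float64(0.3), array([ 0.3, -1.5])), (np.float64(0.4), array([ 1.3, -2.2])), (np.float64(0.5), array([ 2.4, -2.8]))]
push open/shut [[0.47212047 0.11561362 0.18032016]] [[0.46401584 0.11407054 0.138     ]] slot shut [[0.50540789 0.03033465 0.142     ]] pot~ [[ 0.58515056 -0.14789583  0.168     ]]
```

The fit is consistent: the carrier is at (0.577, 0.003) with yaw 0.188 rad, the panel is open about 0.21 rad, and the shut push point is (0.464, 0.114, 0.138). I'll move over the push point with the fingers shut.

Call:
{"fn": "servo_tool", "kwargs": {
  "commands": "0 0 0 -41 -32 -2 0; 0 0 0 -41 -32 -2 0; 0 0 0 -41 -32 -2 0; 0 0 0 -41 -32 -2 0; 0 0 0 -41 -32 -2 0"
}}

```text
time_s: 0.72
eef_pos: [0.3262, 0.3273, 0.2411]
eef_rot: [-0.0, 0.16, 0.987, -0.0]
wrist_force: [0.9, 1.1, -0.2]
opening: -0.002
grasp_force: 0.0
```

Call:
{"fn": "servo_tool", "kwargs": {
  "commands": "0 0 0 -41 -32 0 0; 0 0 0 -41 -32 0 0; 0 0 0 -41 -32 0 0; 0 0 0 -41 -32 0 0; 0 0 0 -41 -32 0 0"
}}

```text
time_s: 1.35
eef_pos: [0.4701, 0.1107, 0.2411]
eef_rot: [-0.0, 0.16, 0.987, 0.0]
wrist_force: [1.0, 0.3, 0.2]
opening: -0.001
grasp_force: 0.0
```

Call:
{"fn": "servo_tool", "kwargs": {
  "commands": "0 0 -0.16 0 0 0 0; 0 0 -0.16 0 0 0 0; 0 0 -0.16 0 0 0 0; 0 0 0 0 0 0 0; 0 0 0 0 0 0 0"
}}

```text
time_s: 1.98
eef_pos: [0.4694, 0.1123, 0.2411]
eef_rot: [-0.0, -0.078, 0.997, 0.0]
wrist_force: [-0.1, 0.1, -0.5]
opening: 0.003
grasp_force: 0.0
```

Call:
{"fn": "servo_tool", "kwargs": {
  "commands": "0 0 0 0 0 15 0; 0 0 0 0 0 15 0; 0 0 0 0 0 15 0; 0 0 0 0 0 10 0; 0 0 0 0 0 10 0"
}}

```text
time_s: 2.6
eef_pos: [0.4696, 0.1122, 0.1756]
eef_rot: [-0.0, -0.079, 0.997, 0.0]
wrist_force: [0.0, -0.7, 1.1]
opening: -0.0
grasp_force: 0.6
```

Call:
{"fn": "servo_tool", "kwargs": {
  "commands": "0 0 0 0 0 10 0; 0 0 0 0 0 8 0; 0 0 0 0 0 7 0; 0 0 0 0 0 5 0; 0 0 0 0 0 3 0"
}}

```text
time_s: 3.22
eef_pos: [0.4696, 0.1123, 0.143]
eef_rot: [-0.0, -0.079, 0.997, 0.0]
wrist_force: [-0.7, -0.3, 0.8]
opening: 0.003
grasp_force: 0.4
```

Call:
{"fn": "servo_tool", "kwargs": {
  "commands": "0 0 0 0 0 2 0; 0 0 0 0 0 2 0; 0 0 0 0 0 1 0; 0 0 0 0 0 1 0; 0 0 0 0 0 0 0"
}}

```text
time_s: 3.85
eef_pos: [0.4697, 0.1123, 0.138]
eef_rot: [0.0, -0.079, 0.997, -0.0]
wrist_force: [-3.3, -1.1, 6.5]
opening: 0.001
grasp_force: 3.3
```

Call:
{"fn": "servo_tool", "kwargs": {
  "commands": "0 0 0 0 0 1 0; 0 0 0 0 0 1 0; 0 0 0 0 0 0 0"
}}

```text
time_s: 4.22
eef_pos: [0.4697, 0.1123, 0.1379]
eef_rot: [0.0, -0.079, 0.997, -0.0]
wrist_force: [-11.7, -1.8, 23.4]
opening: 0.004
grasp_force: 11.6
```

The stop is firm, with 23 N and z holding at 138 mm. I'll lift and look.

Call:
{"fn": "servo_tool", "kwargs": {
  "commands": "0 0 0 0 0 -15 0; 0 0 0 0 0 -45 0; 0 0 0 0 0 -50 0; 0 0 0 -10 -43 -10 0; 0 0 0 -11 -43 0 0"
}}

```text
time_s: 4.85
eef_pos: [0.5053, 0.03, 0.2576]
eef_rot: [0.002, -0.08, 0.997, -0.001]
wrist_force: [0.1, 0.4, -0.3]
opening: -0.002
grasp_force: 0.0
```

Run:
```python
from geo import *
import cv2
c=calibration("wrist"); im=camera("wrist"); cv2.imwrite("pics/w1.png",im); np.savez("w1.npz",**c)
print(c["R"].round(3),c["t"],get_obs()["eef_pos"])
print(proj(c,[[.5054,.0303,.142]]))
s=camera("scene")[145:290,170:350]; cv2.imwrite("pics/s2.png",cv2.resize(s,None,fx=4,fy=4,interpolation=cv2.INTER_CUBIC))
```

```text
[[-0.16   0.987 -0.001]
 [ 0.95   0.155  0.272]
 [ 0.268  0.042 -0.962]] [ 0.05190199 -0.52768962  0.26497651] [0.5067946  0.025158   0.25675052]
[[278.82086172 203.39921918]]
```

View pics/w1.png

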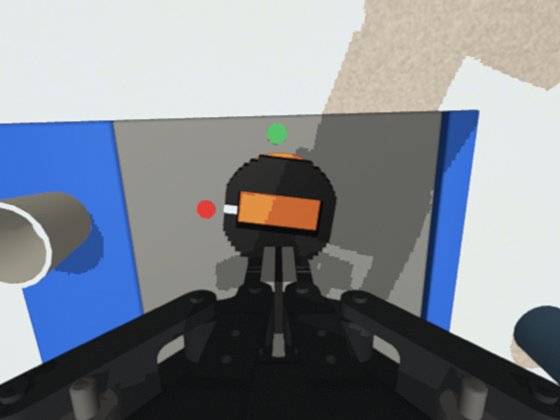

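View pics/s2.png

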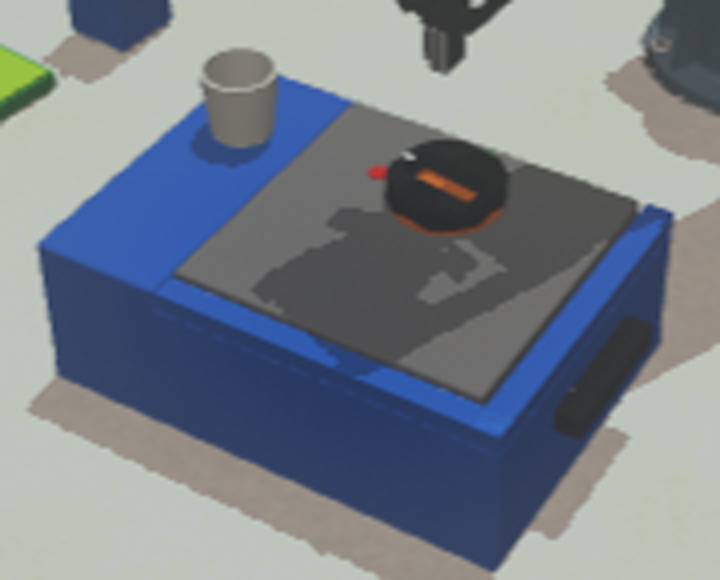

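The panel is flush with the frame. In the wrist view the slot floor's corners are at about (241,191), (322,200), (318,231), (237,222), and the white mark is at (231,210).

Run:
```python
from geo import *
c=dict(np.load("w1.npz")); R,t=c["R"],c["t"]; C=-R.T@t; print("cam",C)
def bp(u,v,z):
    d=R.T@[(u-c["cx"])/c["fx"],(v-c["cy"])/c["fy"],1]; return C+d*(z-C[2])/d[2]
for z in(.142,.160):
    P=np.array([bp(*q,z) for q in[(241,191),(322,200),(318,231),(237,222)]]); print(z,P.round(4)[:,:2],P.mean(0)[:2],[np.linalg.norm(P[i]-P[i-1]).round(4) for i in range(4)])
    for a,b in((0,1),(3,2)): d=P[a]-P[b]; print(np.degrees(np.arctan2(d[1],d[0])))
m=bp(231,210,.160); d=m[:2]-[.5054,.0303]; print("mark",m,np.linalg.norm(d),np.degrees(np.arctan2(d[1],d[0])))
print("red/green",bp(206,209,.138),bp(277,133,.138))
print("disc top L/R",bp(223,205,.16),bp(336,205,.16))
print("carrier -y dir deg",np.degrees(.188-np.pi/2))
print(proj(c,model([.5767,.0032,.188,0],[],[(-180,0,40),(-180,-75,18),(-253,-131,18),(-253,131,18)])))
```

```text
cam [0.43844525 0.01920561 0.39844649]
0.142 [[ 0.5    -0.002 ]
 [ 0.4968  0.065 ]
 [ 0.524   0.067 ]
 [ 0.5271 -0.0019]] [0.51196198 0.03205077] [np.float64(0.0271), np.float64(0.0671), np.float64(0.0273), np.float64(0.069)]
-87.26363745000408
-87.43694716487116
0.16 [[ 4.957e-01 -5.000e-04]
 [ 4.927e-01  6.180e-02]
 [ 5.180e-01  6.370e-02]
 [ 5.208e-01 -4.000e-04]] [0.50680184 0.03114917] [np.float64(0.0252), np.float64(0.0624), np.float64(0.0253), np.float64(0.0641)]
-87.26363745000407
-87.43694716487119
mark [ 0.51188131 -0.00621635  0.16      ] 0.037087074792500965 -79.93535592389699
red/green [ 0.52118291 -0.02954982  0.138     ] [0.44971277 0.01976102 0.138     ]
disc top L/R [ 0.50888538 -0.01279718  0.16      ] [0.4948725 0.0732632 0.16     ]
carrier -y dir deg -79.22839345154053
[[278.90306747 209.31723702]
 [189.91582344 204.44723139]
 [109.03382484 116.18428993]
 [445.32234051 106.69466171]]
```

The panel is shut. From this close view the slot centre is at about (0.510, 0.031) and its axis at -87.4°, so the cam is at about 0.14 rad. I'll align and come down above it.

Call:
{"fn": "servo_tool", "kwargs": {
  "commands": "0 0 0.112 0 0 0 0; 0 0 0 -3 6 20 0; 0 0 0 0 0 20 0; 0 0 0 0 0 20 0; 0 0 0 0 0 20 0"
}}

```text
time_s: 5.58
eef_pos: [0.5064, 0.0374, 0.1747]
eef_rot: [0.0, -0.023, 1.0, 0.0]
wrist_force: [-0.4, 0.2, -0.7]
opening: 0.004
grasp_force: 0.0
```

Call:
{"fn": "servo_tool", "kwargs": {
  "commands": "0 0 0 0 0 5 0; 0 0 0 0 0 0 0"
}}

```text
time_s: 5.82
eef_pos: [0.5065, 0.0371, 0.1704]
eef_rot: [-0.0, -0.023, 1.0, 0.0]
wrist_force: [0.3, -0.1, 0.3]
opening: -0.004
grasp_force: 0.0
```

Run:
```python
from geo import *
import cv2
c=calibration("wrist"); im=camera("wrist"); o=get_obs(); print(o["eef_pos"],o["wrist_force"],o["eef_rot"])
R=Rn.from_quat(np.roll(o["eef_rot"],-1)).as_matrix(); print(R.round(4)); np.savez("w2.npz",**c)
p=proj(c,[o["eef_pos"],[.5095,.031,.142],[.5095,.031,.16]]); print(p)
u,v=p[0].astype(int); x0,y0=max(0,min(400,u-80)),max(0,min(300,v-70)); print(x0,y0)
cv2.imwrite("pics/w2.png",cv2.resize(im[y0:y0+120,x0:x0+160],None,fx=5,fy=5,interpolation=cv2.INTER_CUBIC))
```

```text
[0.50695538 0.03693647 0.17097993] [-0.41990571  0.72871779  0.88890137] [ 4.24564970e-04 -2.31851541e-02  9.99731097e-01 -5.21867456e-05]
[[-9.989e-01 -4.640e-02  9.000e-04]
 [-4.640e-02  9.989e-01 -1.000e-04]
 [-8.000e-04 -1.000e-04 -1.000e+00]]
[[277.80655937 265.88323703]
 [267.20788053 247.12874758]
 [266.06522461 260.52731603]]
197 195
```

View pics/w2.png

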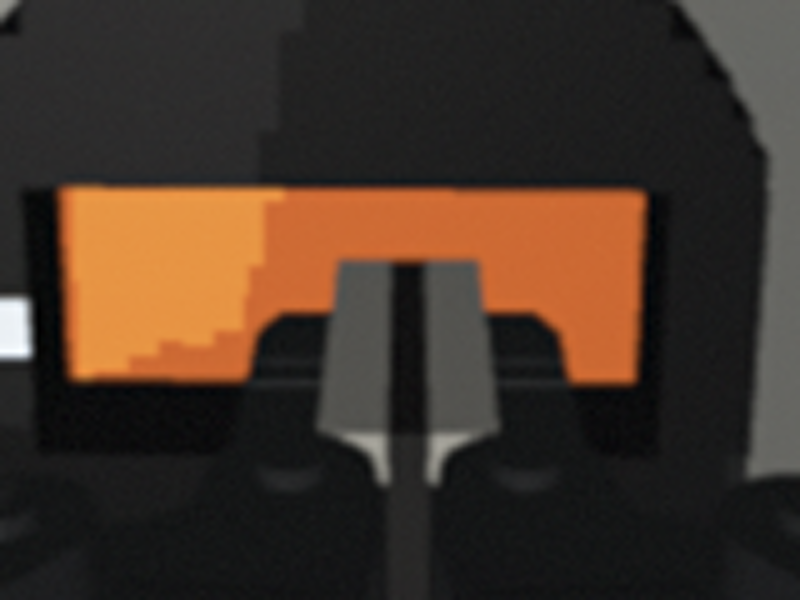

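Run:
```python
from geo import *
c=dict(np.load("w2.npz")); R,t=c["R"],c["t"]; C=-R.T@t
def bp(x,y,z):
    d=R.T@[(197+x/5-.4-c["cx"])/c["fx"],(195+y/5-.4-c["cy"])/c["fy"],1]; return C+d*(z-C[2])/d[2]
print("cam",C)
for x,y,z in((350,187,.16),(350,453,.16),(28,320,.16),(664,320,.16),(350,382,.142),(66,285,.142),(642,285,.142)): print(x,y,z,bp(x,y,z).round(4))
T=np.array([.5069,.0370,.1707])
print((proj(c,T+np.array([[0,0,0],[-.011,0,0],[.011,0,0],[-.011,-.007,0],[-.011,0.007,0]]))-[197,195])*5)
```

```text
cam [0.43955481 0.03384953 0.31157895]
350 187 0.16 [0.4939 0.0307 0.16  ]
350 453 0.16 [0.5236 0.0318 0.16  ]
28 320 0.16 [ 0.51   -0.0018  0.16  ]
664 320 0.16 [0.5069 0.0635 0.16  ]
350 382 0.142 [0.5244 0.0312 0.142 ]
66 285 0.142 [ 0.5138 -0.0016  0.142 ]
642 285 0.142 [0.5107 0.0641 0.142 ]
[[404.72274001 352.63729555]
 [410.25928678 245.83737575]
 [399.39364488 455.43547595]
 [336.03474404 242.53988809]
 [484.39493874 249.13091435]]
```

Slot centre refined to (0.509, 0.031). The tips are 6 mm off along the slot, so I'll correct that and insert.

Call:
{"fn": "servo_tool", "kwargs": {
  "commands": "0 0 0 -2 -6 0 0; 0 0 0 0 0 6 0; 0 0 0 0 0 7 0; 0 0 0 0 0 6 0; 0 0 0 0 0 4 0"
}}

```text
time_s: 6.5
eef_pos: [0.5085, 0.031, 0.1466]
eef_rot: [-0.0, -0.023, 1.0, 0.0]
wrist_force: [0.2, 0.7, -0.3]
opening: -0.001
grasp_force: 0.0
```

Call:
{"fn": "servo_tool", "kwargs": {
  "commands": "0 0 0 0 0 1 0; 0 0 0 0 0 0 0.36; 0 0 0 0 0 0 0.36; 0 0 0 0 0 0 0.36; 0 0 0 0 0 0 0.36"
}}

```text
time_s: 7.12
eef_pos: [0.5089, 0.0308, 0.1464]
eef_rot: [0.0, -0.023, 1.0, -0.0]
wrist_force: [0.1, 1.0, 0.8]
opening: 0.361
grasp_force: 0.0
```

Call:
{"fn": "servo_tool", "kwargs": {
  "commands": "0 0 0.12 0 0 0 0.36; 0 0 0.12 0 0 0 0.36; 0 0 0.12 0 0 0 0.36; 0 0 0.12 0 0 0 0.36; 0 0 0.12 0 0 0 0.36"
}}

```text
time_s: 7.75
eef_pos: [0.5092, 0.0307, 0.1464]
eef_rot: [0.0, 0.275, 0.961, -0.0]
wrist_force: [1.0, -0.5, -1.1]
opening: 0.358
grasp_force: 2.4
```

Call:
{"fn": "servo_tool", "kwargs": {
  "commands": "0 0 0.12 0 0 0 0.36; 0 0 0.12 0 0 0 0.36; 0 0 0.12 0 0 0 0.36; 0 0 0.12 0 0 0 0.36; 0 0 0.12 0 0 0 0.36"
}}

```text
time_s: 8.38
eef_pos: [0.5091, 0.0307, 0.1464]
eef_rot: [0.0, 0.547, 0.837, 0.0]
wrist_force: [0.6, -0.1, 0.6]
opening: 0.361
grasp_force: 2.4
```

```bash
python3 -c "
from bench import *;o=get_obs();print(o['eef_pos'],o['wrist_force'],o['torque'],o['q'])"
```

```text
[0.50912449 0.03073831 0.14641964] [ 0.57516451 -0.13489693  0.63150302] [-0.03717947 -0.10527692  0.123643  ] [-1.72620501e-01  1.31915422e-01  1.84654112e+00 -2.35775891e-04
  1.16250701e+00 -5.85874240e-01]
```

Turning against the cam friction (0.12 N m). I'll continue to the stop.

Call:
{"fn": "servo_tool", "kwargs": {
  "commands": "0 0 0.1 0 0 0 0.36; 0 0 0.1 0 0 0 0.36; 0 0 0.06 0 0 0 0.36; 0 0 0.05 0 0 0 0.36; 0 0 0.04 0 0 0 0.36"
}}

```text
time_s: 9.0
eef_pos: [0.5091, 0.0308, 0.1464]
eef_rot: [0.0, 0.683, 0.73, 0.0]
wrist_force: [0.8, -0.1, -0.0]
opening: 0.359
grasp_force: 2.2
```

```bash
python3 -c "
from bench import *;o=get_obs();print(o['eef_pos'],o['wrist_force'],o['torque'],o['q'][0]-o['q'][5])"
```

```text
[0.50907819 0.03076159 0.14638141] [ 0.80989754 -0.13338243 -0.01610874] [-0.03992279 -0.16590998  0.13616913] 0.06570111580277302
```

Call:
{"fn": "servo_tool", "kwargs": {
  "commands": "0 0 0.04 0 0 0 0.36; 0 0 0.03 0 0 0 0.36; 0 0 0.03 0 0 0 0.36; 0 0 0 0 0 0 0.36"
}}

```text
time_s: 9.5
eef_pos: [0.5091, 0.0308, 0.1464]
eef_rot: [0.0, 0.719, 0.696, 0.0]
wrist_force: [1.0, -0.8, -0.2]
opening: 0.361
grasp_force: 7.6
```

```bash
python3 -c "
from bench import *;o=get_obs();print(o['eef_pos'],o['wrist_force'],o['torque'],o['q'][0]-o['q'][5])"
```

```text
[0.50906463 0.03078665 0.14640261] [ 0.95551714 -0.79381815 -0.20384008] [-0.111602   -0.15863732  0.44767458] -0.032627992356326185
```

Call:
{"fn": "servo_tool", "kwargs": {
  "commands": "0 0 0.03 0 0 0 0.36; 0 0 0.02 0 0 0 0.36; 0 0 0 0 0 0 0.36"
}}

```text
time_s: 9.88
eef_pos: [0.509, 0.0308, 0.1464]
eef_rot: [0.0, 0.735, 0.678, -0.0]
wrist_force: [1.0, -0.6, 0.4]
opening: 0.364
grasp_force: 35.9
```

```bash
python3 -c "
from bench import *;o=get_obs();print(o['eef_pos'],o['wrist_force'],o['torque'],o['q'][0]-o['q'][5])"
```

```text
[0.5090405  0.03081993 0.14642767] [ 1.01423795 -0.60972054  0.41703084] [-0.16138141 -0.31428562  2.11058301] -0.0815048183280799
```

Firm hard stop at 2.1 N m. I'll back off within the play, shut the fingers, lift out and look.

Call:
{"fn": "servo_tool", "kwargs": {
  "commands": "0 0 -0.1 0 0 0 0.36; 0 0 -0.12 0 0 0 0.3; 0 0 0 0 0 0 0; 0 0 0 0 0 0 0; 0 0 0 0 0 0 0"
}}

```text
time_s: 10.5
eef_pos: [0.5088, 0.0309, 0.1462]
eef_rot: [-0.0, 0.658, 0.753, -0.0]
wrist_force: [0.2, -0.2, -0.5]
opening: -0.005
grasp_force: 0.0
```

Call:
{"fn": "servo_tool", "kwargs": {
  "commands": "0 0 0 0 0 -10 0; 0 0 0 0 0 -20 0; 0 0 0 0 0 -40 0; 0 0 0 0 0 -40 0; 0 0 0 0 0 -20 0"
}}

```text
time_s: 11.12
eef_pos: [0.5099, 0.0308, 0.2798]
eef_rot: [0.002, 0.657, 0.754, 0.001]
wrist_force: [1.2, 0.4, -1.1]
opening: 0.005
grasp_force: 0.0
```

Call:
{"fn": "servo_tool", "kwargs": {
  "commands": "0 0 0 0 -30 -10 0; 0 0 0 0 -40 0 0; 0 0 0 0 -30 0 0; 0 0 0 0 0 0 0; 0 0 0 0 0 0 0"
}}

```text
time_s: 11.75
eef_pos: [0.4105, 0.0171, 0.2871]
eef_rot: [0.001, 0.657, 0.754, 0.0]
wrist_force: [0.3, 0.2, -0.0]
opening: 0.003
grasp_force: 0.0
```

Run:
```python
from geo import *
import cv2
o=get_obs();print(o['time_s'],o['eef_pos'],o['wrist_force'])
s=camera("scene")[130:290,170:350]; a=cv2.resize(s,None,fx=2.2,fy=2.2,interpolation=cv2.INTER_CUBIC)
w=camera("wrist"); b=cv2.resize(w,(400,300)); H=max(a.shape[0],300)
im=np.zeros((H,a.shape[1]+400,3),np.uint8); im[:a.shape[0],:a.shape[1]]=a; im[:300,a.shape[1]:]=b
cv2.imwrite("pics/end.png",im)
```

```text
11.75 [0.41051297 0.01712934 0.28709272] [ 0.25533615  0.20770729 -0.0296518 ]
```

View pics/end.png

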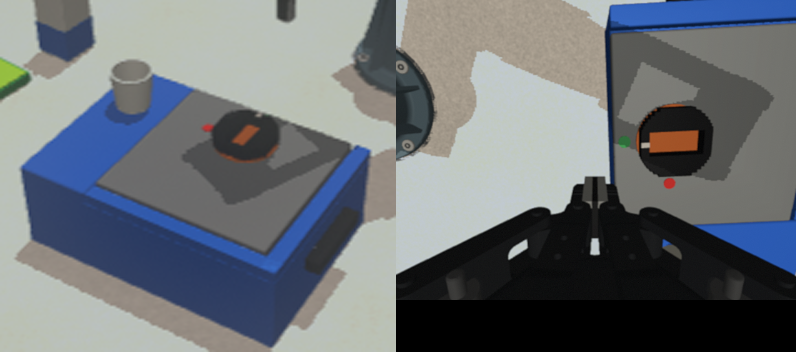

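The panel is flush, the white mark at (644,146) points to the green dot at (624,142), and the pot hasn't moved. The arm is clear of everything.

```bash
python3 -c "
from bench import *;print(hand_in())"
```

```text
the job is handed in; nothing more can be done
None
```

I pushed the panel fully shut, turned the fastener clockwise to its hard stop so its mark points at the green dot (locked), and handed the job in at about 12 s with the arm clear and the pot where it was.

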